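Load the washed mill screen, mesh face up

TASK

Swing the clamp bar of the drain rack well up, take the screen out from under it and lay it in the pocket of the green-cornered holder with its blue mesh face up and its black gasket face down, fully home and released. Only then shut the rack's clamp bar fully again. Leave the tray, the tin, the bottle and the brush where they are.

Things in the scene. Friction and masses are not known exactly. Their poses are not given: they have to be found in the camera images.
- screen: loose mill screen, 100 x 56 x 10 mm, about 140 g. Origin: centre of its black gasket underside; x along the length, y across the width, z out of the blue-framed mesh face. At the start it stands in the rack on a short edge, leaning back 25 degrees: +x up and towards the robot, mesh face (+z) looking away from the robot. Pinch it across the 56 mm. Either end may go to either end of the pocket.
- rack: fixed drain rack, steel on a grey base 160 x 130 x 12 mm. Origin on the table; the mesh face looks to its -x, away from the robot. Behind the screen is only a spine 30 mm wide, 10 thick, propped by a rod; below it a ledge 60 mm wide with a lip 2 mm before the mesh face, 12 mm high: slide the screen up along its length more than 12 mm before bringing it forward.
- bar (a joint): rack's clamp bar, rad: 0 shut, 1.6 fully lifted (turns about the rack's +y, up and back). Shut, its strap lies 3 mm above the screen's upper edge and a 60 mm wide crossbar hangs 3 mm before the mesh face. A stiff hinge (0.1 N m friction) stays where left. Lift past 0.9 (1.25 gives more room), then the screen may rise 25 mm along its length and come forward.
- bar_hinge (a point): point on the hinge axis of the clamp bar, behind the top of the screen; the axis is the rack's y.
- bar_grip (a point): on the centre line of the bar's red handle (12 mm wide along the rack's y, 10 thick, 45 long), 10 mm below its free end. Shut, the handle points up and 20 degrees towards the screen's mesh side; this point is then 168 mm above the table. It turns with the bar, 66 mm from the hinge. Pinch it from above across the 12 mm; it may turn in the fingers.
- holder: fixed screen holder of the mill: aluminium base 150 x 120 x 10 mm, a dark pedestal 44 mm wide in y and green walls. Origin on the table; x along the pocket's length, z up.
- pocket (a point): centre of the pocket's floor, 40 mm above the table, axes as the holder. Pocket 105 x 61 mm inside, walls 6 mm above its floor (a seated screen stands 4 mm proud). The short ends are walled; the long sides only within 20 mm of the ends: between, they are open down to the base (10 mm above the table) for fingers holding the screen's long edges.
- tray: bystander: loose open aluminium tray, 90 x 70 x 35 mm, origin at its underside; leave alone.
- tin: bystander: loose red tin, 72 mm across, 80 mm high, origin at its underside; leave alone.
- bottle: bystander: loose white bottle, 60 mm across, 170 mm high, origin at its underside; leave alone.
- brush: bystander: loose hand brush lying on the table, origin at its underside; leave alone.
- rack_seat (a point): point of the rack, (0, 0, 75) mm in its frame, where the screen's origin rests at the start; axes as the rack. There the screen is turned -65 degrees about the rack's y.
Mind the look-alikes: they are no part of the job. Of the things like the rack, leave any that is yellow; of the rest the larger one is meant.

How it is judged:
On the way, in this order (a step that is already met when the one before it is completed fails the run):
1. the clamp bar is lifted (past 0.9 rad) with the screen still in the rack (value of joint bar above 0.9 rad and distance between screen and rack_seat below 0.03 m), for 0.1 s.
2. the screen is out of the rack, more than 100 mm from where it stood (distance between screen and rack_seat above 0.1 m), for 0.1 s.
3. the screen lies home in the pocket, mesh face up, let go, with the bar still lifted (past 0.4 rad) (horizontal distance between screen and pocket below 0.006 m and z of screen in the frame of pocket between -0.003 and 0.003 m and angle between screen's own z axis and vertical below 0.07 rad and angle between the x axis of screen and the x axis of holder, either way round below 0.12 rad and contact force between screen and the fingers below 0.1 N and value of joint bar above 0.4 rad), for 0.2 s.
At the end, for the whole second after the job is handed in: The screen lies at rest in the holder's pocket, released: mesh face up within 4 degrees, within 6 mm of the pocket's centre sideways and 3 mm of its floor in height, its length along the pocket within 0.12 rad (either way round); the rack's clamp bar is shut to within 0.12 rad (horizontal distance between screen and pocket below 0.006 m and z of screen in the frame of pocket between -0.003 and 0.003 m and angle between screen's own z axis and vertical below 0.07 rad and angle between the x axis of screen and the x axis of holder, either way round below 0.12 rad and value of joint bar below 0.12 rad and linear speed of screen below 0.02 m/s and contact force between screen and the fingers below 0.1 N); the robot touches nothing.
It fails at once if the aluminium sample tray is moved more than 30 mm or tipped (distance of tray from where it was at the start of the episode above 0.03 m or angle between tray's own z axis and vertical above 0.5 rad).
It fails at once if the red tin is moved more than 30 mm or tipped (distance of tin from where it was at the start of the episode above 0.03 m or angle between tin's own z axis and vertical above 0.5 rad).
It fails at once if the white bottle is moved more than 30 mm or tipped (distance of bottle from where it was at the start of the episode above 0.03 m or angle between bottle's own z axis and vertical above 0.5 rad).
It fails at once if the brush is moved more than 30 mm or tipped (distance of brush from where it was at the start of the episode above 0.03 m or angle between brush's own z axis and vertical above 0.5 rad).
It also fails if it takes over 72 s, if anything falls off the work surface, if the arm or the gripper's body presses on something with over 40 N, if the wrist force passes 120 N, or if a joint passes its speed limit or range.

ROBOT

A 7-joint arm with a two-finger parallel gripper is mounted at the origin on the work surface. World frame = base frame: x ahead of the robot, y to its left, z up, the work surface at z = 0. Lengths are in m, angles in rad, forces in N, time in s.
With the tool pointing down it reaches from about 0.4 to 0.875 m from the base axis. Payload 19.3 kg.
Tool frame: the origin (TCP) lies midway between the tips of the shut fingers; the grasp point (between the pads) lies 19 mm behind it; x points along the fingers, y is the direction in which the jaws open and shut, and the axes are right-handed (so a half turn about x gives the same grasp; the last joint's range is limited). The gripper opens to 85 mm and grips with 20 to 120 N. Pads are 22 mm wide; open, the fingers measure 114 mm over their backs; the gripper's body (76 mm by 85 mm) begins 54 mm behind the grasp point. The pads swing forward as they close: fully open they stand 13 mm farther back than shut.
Start: joints at [-1.335, 0.521, -0.036, 1.599, 0.021, 1.021, -0.113], TCP at [0.188, 0.596, 0.231] pointing down, gripper open.
Joint ranges: [-2.91, 2.91], [-0.3, 2.13], [-1.5, 1.42], [0.17, 2.43], [-1.26, 4.41], [0.16, 1.93], [-2.52, 2.52]. Speed limits (rad/s): [1.89, 1.89, 2.39, 2.39, 3.01, 3.01, 3.01].

INTERFACE

Orientations are given as [roll, pitch, yaw] about the fixed x, y, z axes, in that order (R = Rz(yaw) Ry(pitch) Rx(roll)).
In Python, from workcell import bot gives the robot as it stands. The module is installed in compiled form; this text tells all that it offers.
- The arm moves only by the tool servo_tool, never from a script. Its argument "targets" is a list of rows, each an object of numbers: "x", "y", "z": the shift along the tool's x, y, z as a fraction of full scale; "wx", "wy", "wz": the turn, a rotation vector about the tool's x, y, z as a fraction of full scale. A call has 1 to 12 rows; each row is the pose to reach, as a shift and turn from the pose measured when the call began, along the tool's axes at that moment, turning the shorter way round; what a row does not reach only later rows make up. Full scale, the value 1, is 40 cm for a shift and 360 degrees for a turn. A row lasts 1/8 s, in which the tool goes at most 62.5 mm and 10.7 degrees, less where a joint would pass 70% of its speed; a pose out of reach is approached as far as the arm can. A call with a number of a shift or a turn outside -1 to 1 is refused whole. A call with a gripper value outside its range is refused whole. "grip" is the gripper command: -1 is shut, 1 is fully open, values between are in proportion, set as the call begins (left out, the last holds). The fingers move at their own pace and stop on an object; "squeeze" is the grip in N (left out, the last holds). Time passes only in rows, so rows that repeat a pose let the fingers close. It gives the time, the measured TCP pose, the force and the opening at its end, in the units of the state.
- bot.observe(): the state, without advancing time (a new reading comes with each control period).
- bot.grab_frame(name): name is "side" or "top"; returns (picture, depth): 420x560x3 uint8, red, green, blue; 420x560 float32, m along the optical axis (not along the pixel's ray), 0 where there is no reading.
- bot.get_calibration(name): a dict with "intrinsics" (3x3 intrinsics, pixels), "R" (3x3) and "t" (3): a world point X has camera coordinates R X + t. Camera axes: x right, y down, z forward; pixel columns grow to the right and rows downward; lengths in m; the calibration is good to about 2 mm. A picture is of the moment at which its call begins. get_calibration takes no time and is no camera call.
- bot.job_done(): hands the job in, once; it reports no verdict.
Trained networks look in the newest picture that a camera, given by its name, has taken for a name from the list of things; names that differ only in an ending like _2 or _b are one class to them, and where a whole thing is asked for, a point or a joint stands for the part that bears it (a point fixed in the world has none). Each returns a list of dicts, best first, with "confidence" (0 to 1); they miss things now and then, are a little off and sometimes report something else, mostly with a low value. They report only what shows in the picture. A call takes as long as a camera call. They do not tell look-alikes from the thing itself.
- bot.trace(camera, target): "mask" (420x560 bool, what is visible of it) and "pixel" ([column, row] in pixels, amid what is visible of it).
The state is a dict: "clock": time; "qpos": joint angles; "qd": joint speeds; "joint_efforts": joint torques, N m; "position": TCP position; "tool_rot": TCP orientation; "force": force on the tool from outside, world axes, zero at the start; "moment": the same for the moment, N m; "grip_width": finger opening in m.
Only numpy, scipy, OpenCV 4.12 (cv2) and the standard library are available. Lean on these libraries where they do the work, as an engineer would, in place of code of your own. Each camera call takes 0.05 s, during which the arm holds its last target. There are 200 camera calls.

## Working session

There is one attempt and no reset: what is moved stays moved. The work goes in short steps, Python scripts to look and compute and a tool call to move; the robot and the scene stay as the last step left them, time stands still between calls to the robot, and variables do not carry over. Pictures are saved under pics/ and viewed, on a budget of 10 in all, crops included, one or two more only if the job needs it, and the job is handed in when it is done.

Besides the shell and the picture viewer there is one more tool, called after "Call:" by a JSON object that holds its "fn" and its "kwargs". servo_tool: Moves the arm, as the interface text tells. Shift numbers are shares of 40 cm and turn numbers shares of 360 degrees, none past 1 either way. Its arguments: {"type":"object","properties":{"targets":{"type":"array"},"grip":{"type":"number"},"squeeze":{"type":"number"}},"required":["targets"]}

```bash
mkdir -p pics
python3 - <<'E'
from workcell import bot
import numpy as np,cv2
s=bot.observe();print({k:np.round(v,3) for k,v in s.items()})
P=[]
for n in("side","top"):
    p,d=bot.grab_frame(n);c=bot.get_calibration(n);np.savez(f"{n}0.npz",p=p,d=d,**c)
    cv2.imwrite(f"pics/{n}0.png",p[:,:,::-1]);print(n,c)
    for t in("rack","screen","holder","bar_grip","tray","tin","bottle","brush"):
        for r in bot.trace(n,t):
            m=r["mask"]&(d>0)
            v,u=np.nonzero(m);z=d[m];K=c["intrinsics"]
            X=np.linalg.inv(K)@np.stack([u*z,v*z,z]) ;X=c["R"].T@(X-np.array(c["t"])[:,None])
            print(n,t,round(r["confidence"],2),np.round(r["pixel"]),m.sum(),np.round(np.percentile(X,[2,50,98],axis=1),3).tolist() if m.sum() else'')
E
```

```text
{'clock': np.float64(0.0), 'qpos': array([-1.335,  0.522, -0.036,  1.6  ,  0.021,  1.021, -0.113]), 'qd': array([-0.   ,  0.002,  0.   , -0.   ,  0.001, -0.003,  0.001]), 'joint_efforts': array([-0.0000e+00, -9.2709e+01,  1.9790e+00, -3.6996e+01,  1.8000e-02,
        8.0000e-03,  0.0000e+00]), 'position': array([0.188, 0.596, 0.231]), 'tool_rot': array([-1.472,  1.57 , -1.778]), 'force': array([-0.52 , -0.487, -0.401]), 'moment': array([-0.031, -0.025,  0.023]), 'grip_width': np.float64(0.086)}
side {'intrinsics': array([[492.84077851,   0.        , 275.27013098],
       [  0.        , 492.84077851, 204.80635479],
       [  0.        ,   0.        ,   1.        ]]), 'R': array([[ 0.99419494, -0.10619708, -0.01728006],
       [-0.09137304, -0.74855077, -0.65675164],
       [ 0.0568101 ,  0.65451809, -0.75390894]]), 't': array([-0.53404655,  0.06926505,  1.68424208])}
side rack 0.7 [217. 274.] 1282 [[0.269, -0.311, -0.0], [0.333, -0.266, 0.011], [0.392, -0.203, 0.107]]
side rack 0.66 [246. 375.] 2885 [[0.321, -0.644, 0.006], [0.399, -0.592, 0.014], [0.472, -0.519, 0.14]]
side rack 0.58
[... 2258 characters left out ...]
1.] 260 [[0.372, -0.604, 0.119], [0.402, -0.575, 0.132], [0.423, -0.55, 0.178]]
top bar_grip 0.65 [356. 288.] 145 [[0.314, -0.283, 0.012], [0.335, -0.255, 0.101], [0.348, -0.239, 0.136]]
top tray 0.83 [266. 256.] 769 [[0.389, -0.047, -0.002], [0.433, -0.011, 0.005], [0.476, 0.023, 0.038]]
top tin 0.59 [276. 163.] 563 [[0.661, -0.075, 0.014], [0.687, -0.043, 0.079], [0.724, -0.011, 0.086]]
top bottle 0.85 [102. 224.] 673 [[0.479, 0.42, 0.013], [0.502, 0.436, 0.111], [0.533, 0.468, 0.174]]
top bottle 0.66 [266. 253.] 748 [[0.39, -0.047, -0.002], [0.436, -0.011, 0.005], [0.477, 0.021, 0.038]]
top brush 0.87 [410. 217.] 620 [[0.429, -0.464, 0.012], [0.541, -0.434, 0.019], [0.608, -0.409, 0.024]]
```

View pics/side0.png

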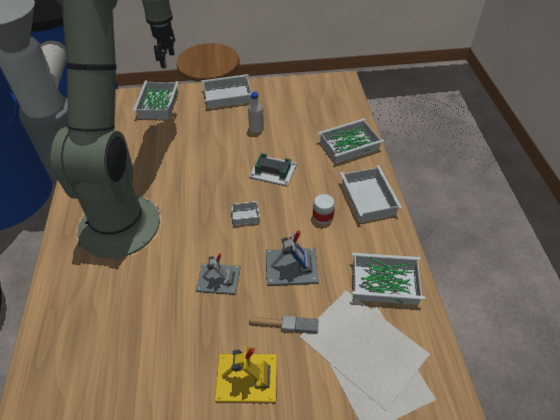

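View pics/top0.png

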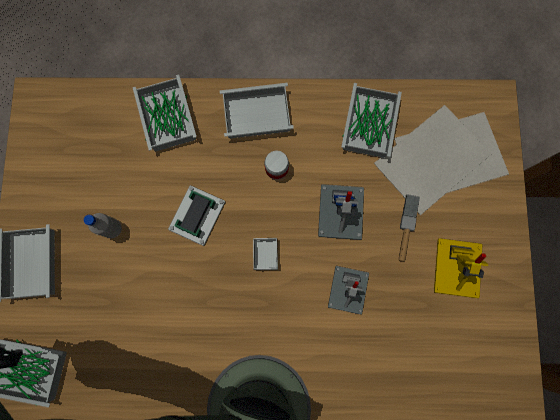

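```bash
cat > h.py <<'E'
import numpy as np,cv2
def cloud(d,c):
    v,u=np.mgrid[:d.shape[0],:d.shape[1]]
    X=np.stack([u*d,v*d,d],-1)@np.linalg.inv(c["intrinsics"]).T
    return (X-np.array(c["t"]))@np.array(c["R"])
def proj(X,c):
    Y=np.atleast_2d(X)@np.array(c["R"]).T+np.array(c["t"]);q=Y@np.array(c["intrinsics"]).T
    return q[:,:2]/q[:,2:]
E
python3 - <<'E'
import numpy as np,cv2
from h import *
A={}
for n in("side","top"):
    f=dict(np.load(n+"0.npz"));A[n]=(f["p"],f["d"],cloud(f["d"],f),f)
for name,(x0,x1,y0,y1),h in(("rack",(.46,.67,-.33,-.15),.012),("holder",(.45,.66,.09,.3),.010)):
    al=[]
    for n,(p,d,X,f) in A.items():
        m=(d>0)&(X[...,0]>x0)&(X[...,0]<x1)&(X[...,1]>y0)&(X[...,1]<y1)
        k=m&(X[...,2]>h*.55)&(X[...,2]<h+.007)
        al.append(X[k]); 
        print(name,n,k.sum(),cv2.minAreaRect(X[k][:,:2].astype(np.float32)*1000), 'z',np.median(X[k][:,2]), 'table z',np.median(X[m&(X[...,2]<h*.5)][:,2]))
        pf=p.astype(int)
        r=m&(pf[...,0]>110)&(pf[...,1]<60)&(pf[...,2]<60)
        if name=="rack":print("red",r.sum(),X[r].mean(0),X[r][X[r][:,2].argmax()],np.round(np.linalg.svd(X[r]-X[r].mean(0))[2][0],2))
        if name=="holder":
            g=m&(X[...,2]>.03);print("top",g.sum(),cv2.minAreaRect(X[g][:,:2].astype(np.float32)*1000),np.percentile(X[g][:,2],[5,50,95]))
            g2=m&(pf[...,1]>pf[...,0]+12)&(X[...,2]>.025);print("green",g2.sum(),cv2.minAreaRect(X[g2][:,:2].astype(np.float32)*1000))
S,T=A["side"][0],A["top"][0]
im=np.vstack([np.hstack([cv2.resize(S[225:290,255:335],None,fx=4,fy=4,interpolation=2),cv2.resize(T[180:245,305:385],None,fx=4,fy=4,interpolation=2)]),
 np.hstack([cv2.resize(S[140:205,235:315],None,fx=4,fy=4,interpolation=2),cv2.resize(T[180:245,160:240],None,fx=4,fy=4,interpolation=2)])])
cv2.imwrite("pics/z.png",im[:,:,::-1])
E
```

```text
rack side 1308 ((566.718505859375, -245.81231689453125), (164.14808654785156, 200.90682983398438), 88.03595733642578) z 0.012456846527311532 table z 0.00045373603381894596
red 7 [ 0.58041924 -0.24214366  0.18122881] [ 0.57769516 -0.24043989  0.18415624] [ 0.15 -0.94  0.3 ]
rack top 1690 ((573.21240234375, -239.03953552246094), (177.7072296142578, 188.86782836914062), 88.42724609375) z 0.012671928220540401 table z 0.0007542815659704934
red 8 [ 0.58176626 -0.2386469   0.18186043] [ 0.58230304 -0.2420556   0.18557644] [ 0.02 -0.99 -0.16]
holder side 527 ((554.1771850585938, 195.7968292236328), (207.91732788085938, 207.78250122070312), 89.8579330444336) z 0.010293160348987054 table z 0.00048642165470322047
top 431 ((549.3048095703125, 195.44113159179688), (80.27998352050781, 121.47303771972656), 64.9415512084961) [0.03275433 0.04114352 0.04992792]
green 158 ((548.69677734375, 194.075927734375), (81.92346954345703, 119.85807800292969), 67.15504455566406)
holder top 1255 ((555.2321166992188, 194.45419311523438), (209.02496337890625, 208.9265594482422), 89.55966186523438) z 0.0104863475857846 table z 0.0009042541929420133
top 759 ((550.1650390625, 195.8539276123047), (74.66682434082031, 117.54312133789062), 66.15372467041016) [0.03523277 0.04180428 0.04903022]
green 186 ((550.1650390625, 195.8539276123047), (74.66682434082031, 117.54312133789062), 66.15372467041016)
```

View pics/z.png

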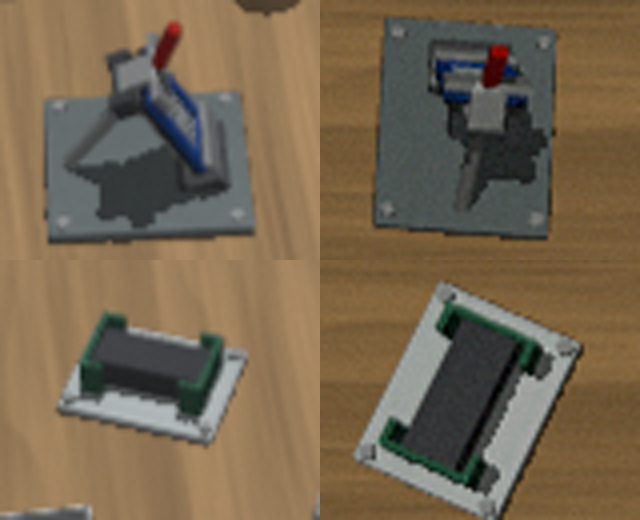

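Run:
```python
import numpy as np,cv2
from h import *
def onplane(u,v,h,f):
    K,R,t=f["intrinsics"],f["R"],f["t"];c=-R.T@t
    r=(R.T@np.linalg.inv(K)@np.array([u,v,1.]));return (c+r*(h-c[2])/r[2])[:2]
f=dict(np.load("top0.npz"));g=dict(np.load("side0.npz"))
for name,ff,ox,oy,h,pts in(
 ("rack",f,305-80,180,.012,[(387,18),(556,30),(549,238),(374,226)]),
 ("rackS",g,255,225,.012,[(45,98),(238,92),(254,232),(47,240)]),
 ("holder",f,160-80,180-65,.010,[(442,281),(582,346),(496,519),(355,458)]),
 ("holderS",g,235,140-65,.010,[(246,352),(208,442),(58,407)])):
    W=np.array([onplane((a+.0)/4-.4+ox,b/4-.4+oy,h,ff) for a,b in pts])
    print(name,np.round(W,4).tolist(),'c',W.mean(0) if len(W)==4 else (W[0]+W[2])/2)
    for i in range(len(W)-(len(W)==3)):
        e=W[(i+1)%len(W)]-W[i];print(np.linalg.norm(e).round(4),np.degrees(np.arctan2(e[1],e[0])).round(1))
# mask based
for n,ff in(("top",f),("side",g)):
    X=cloud(ff["d"],ff)
    for name,(x0,x1,y0,y1),h in(("rack",(.46,.67,-.33,-.15),.012),("holder",(.45,.66,.09,.3),.010)):
        m=((ff["d"]>0)&(X[...,0]>x0)&(X[...,0]<x1)&(X[...,1]>y0)&(X[...,1]<y1)&(abs(X[...,2]-h)<.0045)).astype(np.uint8)
        m=cv2.morphologyEx(m,cv2.MORPH_OPEN,np.ones((3,3),np.uint8))
        k,l,s,_=cv2.connectedComponentsWithStats(m);i=1+s[1:,4].argmax()
        v,u=np.nonzero(l==i);W=np.array([onplane(a,b,h,ff) for a,b in zip(u,v)])
        print(n,name,cv2.minAreaRect((W*1000).astype(np.float32)))
```

```text
rack [[0.6452, -0.1791], [0.6366, -0.3065], [0.4788, -0.2974], [0.4869, -0.1682]] c [ 0.56188448 -0.23781291]
0.1276 -93.8
0.1581 176.7
0.1295 86.4
0.1587 -4.0
rackS [[0.4887, -0.1688], [0.6442, -0.1814], [0.6356, -0.3132], [0.4777, -0.3018]] c [ 0.56157193 -0.24131998]
0.156 -4.6
0.1321 -93.8
0.1583 175.9
0.1334 85.3
holder [[0.641, 0.2187], [0.5914, 0.111], [0.4602, 0.171], [0.5051, 0.278]] c [0.54945206 0.19467995]
0.1187 -114.7
0.1442 155.4
0.1161 67.2
0.1483 -23.6
holderS [[0.6395, 0.218], [0.5899, 0.1068], [0.4584, 0.1676]] c [0.54897609 0.19280138]
0.1217 -114.0
0.1448 155.2
top rack ((537.6729736328125, -217.35975646972656), (188.9874725341797, 95.68665313720703), 46.150211334228516)
top holder ((556.71484375, 139.44386291503906), (22.673070907592773, 63.26419448852539), 67.56159210205078)
side rack ((585.8876953125, -257.9205627441406), (95.53395080566406, 110.8790512084961), 87.44760131835938)
side holder ((543.0867309570312, 151.38018798828125), (45.98173522949219, 48.604331970214844), 82.95657348632812)
```

Run:
```python
import numpy as np,cv2
from h import *
yaw=np.radians(176);R=np.array([[np.cos(yaw),-np.sin(yaw),0],[np.sin(yaw),np.cos(yaw),0],[0,0,1]])
o=np.array([.5617,-.2395,0])
for n in("top","side"):
    f=dict(np.load(n+"0.npz"));X=cloud(f["d"],f);p=f["p"].astype(int);L=(X-o)@R*1000
    m=(f["d"]>0)&(abs(L[...,0])<85)&(abs(L[...,1])<70)
    b=m&(p[...,2]>p[...,0]+25)&(L[...,2]>22)
    r=m&(p[...,0]>p[...,1]+60)&(L[...,2]>22)
    B=L[b];print(n,"blue",b.sum(),np.round(np.percentile(B,[3,50,97],axis=0)).tolist())
    # mesh-face coordinate: along normal, along length
    nz=np.array([-.9063,0,.4226]);lx=np.array([.4226,0,.9063])
    q=(B-[0,0,75]);print(" normal off",np.percentile(q@nz,[5,25,50,75,95]).round(1)," len",np.percentile(q@lx,[3,97]).round(1))
    for s in range(-50,50,15):
        k=abs(q@lx-s)<8
        if k.sum()>2:print("   s",s,k.sum(),"y",np.round([B[k,1].min(),B[k,1].max()],1),"n",np.median(q[k]@nz).round(1))
    Q=L[r];print(" red",len(Q),np.round(Q[np.argsort(Q[:,2])][::max(1,len(Q)//12)],0).tolist())
    g=m&(L[...,2]>95)&~b&~r;print(" steel high",np.round(np.percentile(L[g],[5,50,95],axis=0)).tolist())
    g=m&(L[...,2]>22)&(L[...,2]<50)&(L[...,0]<0)&~b;print(" ledge",np.round(np.percentile(L[g],[3,50,97],axis=0)).tolist())
```

```text
top blue 62 [[-43.0, -30.0, 39.0], [-30.0, -17.0, 70.0], [2.0, 25.0, 125.0]]
 normal off [19.1 21.7 22.8 24.5 25.8]  len [-49.9  45.7]
   s -50 16 y [-26.4   3.1] n 23.9
   s -35 12 y [-30.3  25.5] n 24.6
   s -20 8 y [-30.6  23.5] n 25.1
   s 40 25 y [-30.4  24.9] n 20.5
 red 19 [[-8.0, -7.0, 152.0], [-8.0, -4.0, 153.0], [-8.0, -2.0, 155.0], [-10.0, -7.0, 156.0], [-11.0, -1.0, 168.0], [-12.0, -7.0, 172.0], [-25.0, -6.0, 178.0], [-19.0, -3.0, 178.0], [-22.0, -1.0, 179.0], [-16.0, -6.0, 180.0], [-21.0, -4.0, 181.0], [-19.0, 2.0, 181.0], [-16.0, -1.0, 181.0], [-19.0, -1.0, 182.0], [-16.0, 2.0, 183.0], [-18.0, -6.0, 184.0], [-21.0, -6.0, 184.0], [-15.0, -4.0, 185.0], [-21.0, 1.0, 186.0]]
 steel high [[-16.0, -27.0, 119.0], [4.0, -3.0, 129.0], [25.0, 21.0, 164.0]]
 ledge [[-61.0, -33.0, 23.0], [-48.0, -14.0, 42.0], [-30.0, 26.0, 49.0]]
side blue 117 [[-41.0, -23.0, 39.0], [-28.0, 22.0, 72.0], [2.0, 29.0, 124.0]]
 normal off [17.7 20.9 22.9 24.3 26.1]  len [-49.5  44. ]
   s -50 22 y [-27.9  28.2] n 22.6
   s -35 24 y [-29.1  29.9] n 23.2
   s -20 15 y [-26.9  27.9] n 24.0
   s -5 23 y [-23.1  30. ] n 22.8
   s 10 13 y [ 7.4 27.4] n 23.3
   s 25 10 y [25.5 28.7] n 21.7
   s 40 14 y [ 3.6 28.5] n 20.2
 red 12 [[-22.0, -8.0, 174.0], [-19.0, 4.0, 176.0], [-13.0, 5.0, 176.0], [-16.0, 3.0, 179.0], [-19.0, -1.0, 179.0], [-19.0, -3.0, 180.0], [-19.0, -7.0, 180.0], [-16.0, 0.0, 180.0], [-22.0, 4.0, 180.0], [-22.0, 2.0, 182.0], [-18.0, 7.0, 184.0], [-16.0, -0.0, 184.0]]
 steel high [[-16.0, -22.0, 112.0], [4.0, 5.0, 128.0], [25.0, 25.0, 168.0]]
 ledge [[-60.0, -30.0, 23.0], [-47.0, 12.0, 38.0], [-25.0, 30.0, 49.0]]
```

```bash
cat >> h.py <<'E'
from scipy.spatial.transform import Rotation as Ro
O=np.array([.5763,-.2395,0]);RY=Ro.from_euler('z',176,degrees=True)      # rack
PK=np.array([.5495,.1945,.040]);HY=-24.2                                  # pocket
def rk(x,y,z):return O+RY.apply(np.array([x,y,z])/1000)
HINGE=(42.,0,118.)
def grip(th,r=66.):
    a=np.arctan2(-42.5,50)+th;return rk(42+r*np.sin(a),0,118+r*np.cos(a))
def toolR(dirx,diry):
    x=np.array(dirx,float);x/=np.linalg.norm(x);y=np.array(diry,float);y-=x*(x@y);y/=np.linalg.norm(y)
    return Ro.from_matrix(np.stack([x,y,np.cross(x,y)],1))
def rackR(t,sgn):  # tool pointing down, tilted t deg towards rack +x; jaws along sgn*rack y
    t=np.radians(t);return toolR(RY.apply([np.sin(t),0,-np.cos(t)]),RY.apply([0,sgn,0]))
def rows(s,targets):
    R0=Ro.from_euler('xyz',s["tool_rot"]);p0=np.array(s["position"])
    for p,R in targets:
        d=R0.inv().apply(np.array(p)-p0)/.4;w=(R0.inv()*R).as_rotvec()/(2*np.pi)
        print("row",dict(zip(("x","y","z","wx","wy","wz"),np.round([*d,*w],3).tolist())))
def st(s):
    R0=Ro.from_euler('xyz',s["tool_rot"]).as_matrix()
    print("t",round(float(s["clock"]),2),"p",np.round(s["position"],4),"q",np.round(s["qpos"],2),"F",np.round(s["force"],1),"w",round(float(s["grip_width"]),4),"\n tx",R0[:,0].round(3),"ty",R0[:,1].round(3))
E
python3 - <<'E'
from h import *
from workcell import bot
s=bot.observe();st(s)
print(grip(0),rk(*HINGE))
for sg in(1,-1):
    R=rackR(0,sg); rows(s,[((.42,.30,.30),R),((.45,.25,.30),R)])
E
```

```text
t 0.9 p [0.1882 0.596  0.2313] q [-1.34  0.52 -0.04  1.6   0.02  1.02 -0.11] F [ 0.2 -0.3 -0.6] w 0.0852 
 tx [ 0. -0. -1.] ty [ 0.301  0.954 -0.   ]
[ 0.57704298 -0.23955195  0.16828799] [ 0.53440231 -0.23657023  0.118     ]
row {'x': -0.172, 'y': -0.531, 'z': 0.775, 'wx': 0.462, 'wy': 0.0, 'wz': -0.0}
row {'x': -0.172, 'y': -0.628, 'z': 0.885, 'wx': 0.462, 'wy': 0.0, 'wz': -0.0}
row {'x': -0.172, 'y': -0.531, 'z': 0.775, 'wx': -0.038, 'wy': 0.0, 'wz': 0.0}
row {'x': -0.172, 'y': -0.628, 'z': 0.885, 'wx': -0.038, 'wy': 0.0, 'wz': 0.0}
```

Call:
{"fn": "servo_tool", "kwargs": {"targets": [{"x": -0.172,"y": -0.628,"z": 0.885,"wx": -0.038},{"x": -0.172,"y": -0.628,"z": 0.885,"wx": -0.038},{"x": -0.172,"y": -0.628,"z": 0.885,"wx": -0.038},{"x": -0.172,"y": -0.628,"z": 0.885,"wx": -0.038},{"x": -0.172,"y": -0.628,"z": 0.885,"wx": -0.038},{"x": -0.172,"y": -0.628,"z": 0.885,"wx": -0.038},{"x": -0.172,"y": -0.628,"z": 0.885,"wx": -0.038},{"x": -0.172,"y": -0.628,"z": 0.885,"wx": -0.038}], "grip": 0, "squeeze": 40}}

```text
$.targets[0]: bad value
```

Run:
```python
from h import *
from workcell import bot
s=bot.observe();st(s);R=rackR(0,-1)
rows(s,[((.52,-.05,.29),R),(grip(0)+[0,0,.08],R)])
```

```text
t 0.9 p [0.1882 0.596  0.2313] q [-1.34  0.52 -0.04  1.6   0.02  1.02 -0.11] F [ 0.2 -0.3 -0.6] w 0.0852 
 tx [ 0. -0. -1.] ty [ 0.301  0.954 -0.   ]
row {'x': -0.147, 'y': -1.29, 'z': 1.277, 'wx': -0.038, 'wy': 0.0, 'wz': 0.0}
row {'x': -0.042, 'y': -1.699, 'z': 1.556, 'wx': -0.038, 'wy': 0.0, 'wz': 0.0}
```

Call:
{"fn": "servo_tool", "kwargs": {"targets": [{"x": -0.172,"y": -0.628,"z": 0.885,"wx": -0.038,"wy": 0,"wz": 0},{"x": -0.172,"y": -0.628,"z": 0.885,"wx": -0.038,"wy": 0,"wz": 0},{"x": -0.172,"y": -0.628,"z": 0.885,"wx": -0.038,"wy": 0,"wz": 0},{"x": -0.172,"y": -0.628,"z": 0.885,"wx": -0.038,"wy": 0,"wz": 0},{"x": -0.172,"y": -0.628,"z": 0.885,"wx": -0.038,"wy": 0,"wz": 0},{"x": -0.172,"y": -0.628,"z": 0.885,"wx": -0.038,"wy": 0,"wz": 0},{"x": -0.172,"y": -0.628,"z": 0.885,"wx": -0.038,"wy": 0,"wz": 0},{"x": -0.172,"y": -0.628,"z": 0.885,"wx": -0.038,"wy": 0,"wz": 0}], "grip": 0, "squeeze": 40}}

```text
clock: 1.9
position: [0.4528, 0.2459, 0.3009]
tool_rot: [-0.088, 1.569, -0.161]
force: [-0.3, 1.6, -1.6]
grip_width: 0.0426
```

Run:
```python
from h import *
from workcell import bot
s=bot.observe();st(s);R=rackR(0,-1)
rows(s,[((.52,-.05,.29),R),(grip(0)+[0,0,.08],R)])
```

```text
t 1.9 p [0.4528 0.2459 0.3009] q [-0.65  0.27  0.05  1.8  -0.01  1.07  0.9 ] F [-0.3  1.6 -1.6] w 0.0426 
 tx [ 0.002 -0.    -1.   ] ty [ 0.074  0.997 -0.   ]
row {'x': 0.028, 'y': -0.725, 'z': 0.222, 'wx': -0.001, 'wy': 0.0, 'wz': 0.0}
row {'x': 0.133, 'y': -1.188, 'z': 0.399, 'wx': -0.001, 'wy': 0.0, 'wz': 0.0}
```

Call:
{"fn": "servo_tool", "kwargs": {"targets": [{"x": 0.03,"y": -0.95,"z": 0.32,"wx": 0,"wy": 0,"wz": 0},{"x": 0.03,"y": -0.95,"z": 0.32,"wx": 0,"wy": 0,"wz": 0},{"x": 0.03,"y": -0.95,"z": 0.32,"wx": 0,"wy": 0,"wz": 0},{"x": 0.03,"y": -0.95,"z": 0.32,"wx": 0,"wy": 0,"wz": 0},{"x": 0.03,"y": -0.95,"z": 0.32,"wx": 0,"wy": 0,"wz": 0},{"x": 0.03,"y": -0.95,"z": 0.32,"wx": 0,"wy": 0,"wz": 0},{"x": 0.03,"y": -0.95,"z": 0.32,"wx": 0,"wy": 0,"wz": 0},{"x": 0.03,"y": -0.95,"z": 0.32,"wx": 0,"wy": 0,"wz": 0}]}}

```text
clock: 2.9
position: [0.5524, -0.1443, 0.2888]
tool_rot: [-0.522, 1.569, -0.599]
force: [-0.1, 1.1, -0.1]
grip_width: 0.0425
```

Run:
```python
from h import *
from workcell import bot
s=bot.observe();st(s);R=rackR(0,-1)
rows(s,[(grip(0)+[0,0,.05],R),(grip(0)+[0,0,-.018],R)])
```

```text
t 2.9 p [ 0.5524 -0.1443  0.2888] q [-0.03  0.39  0.24  1.69 -0.1   1.08  1.74] F [-0.1  1.1 -0.1] w 0.0425 
 tx [ 0.001 -0.001 -1.   ] ty [ 0.077  0.997 -0.001]
row {'x': 0.177, 'y': -0.233, 'z': 0.079, 'wx': -0.001, 'wy': 0.0, 'wz': 0.0}
row {'x': 0.347, 'y': -0.232, 'z': 0.079, 'wx': -0.001, 'wy': 0.0, 'wz': 0.0}
```

Call:
{"fn": "servo_tool", "kwargs": {"targets": [{"x": 0.17,"y": -0.233,"z": 0.079,"wx": 0,"wy": 0,"wz": 0},{"x": 0.17,"y": -0.233,"z": 0.079,"wx": 0,"wy": 0,"wz": 0},{"x": 0.17,"y": -0.233,"z": 0.079,"wx": 0,"wy": 0,"wz": 0},{"x": 0.26,"y": -0.233,"z": 0.079,"wx": 0,"wy": 0,"wz": 0},{"x": 0.3,"y": -0.233,"z": 0.079,"wx": 0,"wy": 0,"wz": 0},{"x": 0.342,"y": -0.233,"z": 0.079,"wx": 0,"wy": 0,"wz": 0},{"x": 0.342,"y": -0.233,"z": 0.079,"wx": 0,"wy": 0,"wz": 0}]}}

```text
clock: 3.78
position: [0.5768, -0.2391, 0.1516]
tool_rot: [-0.884, 1.57, -0.96]
force: [-0.1, -0.3, -0.2]
grip_width: 0.0427
```

Call:
{"fn": "servo_tool", "kwargs": {"targets": [{"x": 0,"y": 0,"z": 0,"wx": 0,"wy": 0,"wz": 0},{"x": 0,"y": 0,"z": 0,"wx": 0,"wy": 0,"wz": 0},{"x": 0,"y": 0,"z": 0,"wx": 0,"wy": 0,"wz": 0},{"x": 0,"y": 0,"z": 0,"wx": 0,"wy": 0,"wz": 0}], "grip": -1, "squeeze": 25}}

```text
clock: 4.28
position: [0.5773, -0.2394, 0.1523]
tool_rot: [-0.424, 1.569, -0.5]
force: [0.3, -0.6, 5.8]
grip_width: 0.0112
```

Run:
```python
from h import *
from workcell import bot
s=bot.observe();st(s);R=rackR(0,-1)
d=s["position"]-grip(0);print(d)
rows(s,[(grip(t)+d,R) for t in(.2,.4,.6,.8,1.0,1.2,1.4)])
p,_=bot.grab_frame("side");cv2.imwrite("pics/g.png",cv2.resize(p[190:300,220:370],None,fx=4,fy=4)[:,:,::-1])
```

```text
t 4.28 p [ 0.5773 -0.2394  0.1523] q [ 0.15  0.62  0.22  1.68 -0.17  0.85  1.94] F [ 0.3 -0.6  5.8] w 0.0112 
 tx [ 0.002 -0.001 -1.   ] ty [ 0.076  0.997 -0.001]
[ 0.00028161  0.00016146 -0.01597887]
row {'x': -0.019, 'y': -0.0, 'z': -0.027, 'wx': -0.001, 'wy': 0.0, 'wz': 0.0}
row {'x': -0.032, 'y': -0.0, 'z': -0.057, 'wx': -0.001, 'wy': 0.0, 'wz': 0.0}
row {'x': -0.039, 'y': -0.001, 'z': -0.09, 'wx': -0.001, 'wy': 0.0, 'wz': 0.0}
row {'x': -0.039, 'y': -0.001, 'z': -0.123, 'wx': -0.001, 'wy': 0.0, 'wz': 0.0}
row {'x': -0.032, 'y': -0.001, 'z': -0.155, 'wx': -0.001, 'wy': 0.0, 'wz': 0.0}
row {'x': -0.02, 'y': -0.001, 'z': -0.185, 'wx': -0.001, 'wy': 0.0, 'wz': 0.0}
row {'x': -0.001, 'y': -0.001, 'z': -0.213, 'wx': -0.001, 'wy': 0.0, 'wz': 0.0}
```

View pics/g.png

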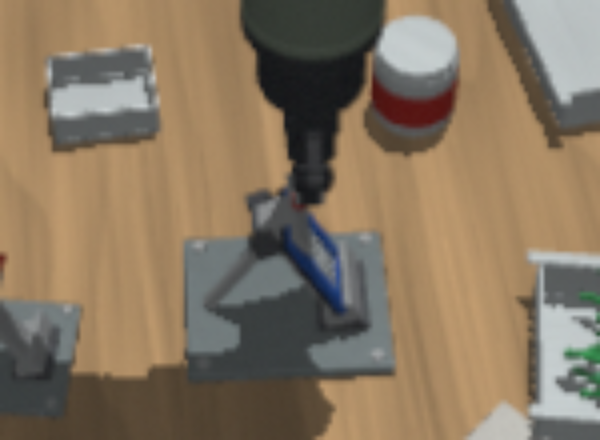

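The fingers (crop px ~310,185) are on the red handle at 11 mm opening, with the screen below in place. Next I lift the bar along the arc.

Call:
{"fn": "servo_tool", "kwargs": {"targets": [{"x": -0.01,"y": 0,"z": -0.013,"wx": 0,"wy": 0,"wz": 0},{"x": -0.019,"y": 0,"z": -0.027,"wx": 0,"wy": 0,"wz": 0},{"x": -0.026,"y": 0,"z": -0.042,"wx": 0,"wy": 0,"wz": 0},{"x": -0.032,"y": 0,"z": -0.057,"wx": 0,"wy": 0,"wz": 0},{"x": -0.036,"y": 0,"z": -0.073,"wx": 0,"wy": 0,"wz": 0},{"x": -0.039,"y": 0,"z": -0.09,"wx": 0,"wy": 0,"wz": 0},{"x": -0.039,"y": -0.001,"z": -0.123,"wx": 0,"wy": 0,"wz": 0},{"x": -0.032,"y": -0.001,"z": -0.155,"wx": 0,"wy": 0,"wz": 0},{"x": -0.02,"y": -0.001,"z": -0.185,"wx": 0,"wy": 0,"wz": 0},{"x": -0.001,"y": -0.001,"z": -0.213,"wx": 0,"wy": 0,"wz": 0},{"x": -0.001,"y": -0.001,"z": -0.213,"wx": 0,"wy": 0,"wz": 0}]}}

```text
clock: 5.7
position: [0.4913, -0.2336, 0.1525]
tool_rot: [-0.862, 1.57, -0.938]
force: [-4.2, -3.8, 5.2]
grip_width: 0.0111
```

Run:
```python
from h import *
from workcell import bot
s=bot.observe();st(s)
p,_=bot.grab_frame("side");cv2.imwrite("pics/l.png",cv2.resize(p[190:300,220:370],None,fx=4,fy=4)[:,:,::-1])
```

```text
t 5.7 p [ 0.4913 -0.2336  0.1525] q [ 0.17  0.51  0.23  1.9  -0.16  0.75  1.98] F [-4.2 -3.8  5.2] w 0.0111 
 tx [ 0.001 -0.001 -1.   ] ty [ 0.077  0.997 -0.001]
```

View pics/l.png

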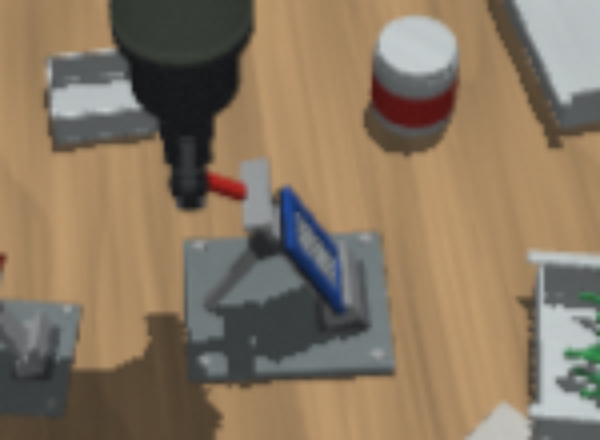

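```bash
cat >> h.py <<'E'
def scr(s,n):return np.array([.4226*s-.9063*n,0,75+.9063*s+.4226*n])
def grasp(back,tilt=25,s=3,n=5,tip=22):
    t=np.radians(tilt);q=scr(s,n)+(tip-back)*np.array([np.sin(t),0,-np.cos(t)]);return rk(*q),rackR(tilt,-1)
E
python3 - <<'E'
from h import *
from workcell import bot
s=bot.observe()
rows(s,[(s["position"]+[0,0,.12],rackR(0,-1)),grasp(110),grasp(0)])
print(grasp(110)[0],grasp(0)[0])
E
```

```text
row {'x': -0.3, 'y': -0.0, 'z': 0.0, 'wx': -0.001, 'wy': 0.0, 'wz': 0.0}
row {'x': -0.017, 'y': 0.002, 'z': 0.314, 'wx': -0.001, 'wy': 0.07, 'wz': -0.0}
row {'x': 0.232, 'y': 0.002, 'z': 0.197, 'wx': -0.001, 'wy': 0.07, 'wz': -0.0}
[ 0.61665556 -0.24232194  0.15958699] [ 0.5702808  -0.2390791   0.05989313]
```

Call:
{"fn": "servo_tool", "kwargs": {"targets": [{"x": 0,"y": 0,"z": 0,"wx": 0,"wy": 0,"wz": 0},{"x": 0,"y": 0,"z": 0,"wx": 0,"wy": 0,"wz": 0},{"x": 0,"y": 0,"z": 0,"wx": 0,"wy": 0,"wz": 0},{"x": -0.12,"y": 0,"z": 0,"wx": 0,"wy": 0,"wz": 0},{"x": -0.27,"y": 0,"z": 0,"wx": 0,"wy": 0,"wz": 0},{"x": -0.27,"y": 0,"z": 0.16,"wx": 0,"wy": 0.03,"wz": 0},{"x": -0.22,"y": 0.001,"z": 0.314,"wx": 0,"wy": 0.06,"wz": 0},{"x": -0.1,"y": 0.002,"z": 0.33,"wx": 0,"wy": 0.07,"wz": 0},{"x": -0.017,"y": 0.002,"z": 0.314,"wx": 0,"wy": 0.07,"wz": 0},{"x": -0.017,"y": 0.002,"z": 0.314,"wx": 0,"wy": 0.07,"wz": 0},{"x": -0.017,"y": 0.002,"z": 0.314,"wx": 0,"wy": 0.07,"wz": 0}], "grip": 1}}

```text
clock: 7.12
position: [0.617, -0.2431, 0.1616]
tool_rot: [-3.137, 1.134, 3.068]
force: [-0.7, -0.8, 1.9]
grip_width: 0.0858
```

Run:
```python
from h import *
from workcell import bot
s=bot.observe();st(s)
rows(s,[grasp(110),grasp(55),grasp(0)])
p,_=bot.grab_frame("side");cv2.imwrite("pics/pg.png",cv2.resize(p[190:300,220:370],None,fx=4,fy=4)[:,:,::-1])
```

```text
t 7.12 p [ 0.617  -0.2431  0.1616] q [ 0.12  0.93  0.27  1.13 -0.1   1.53  1.85] F [-0.7 -0.8  1.9] w 0.0858 
 tx [-0.422  0.031 -0.906] ty [ 0.077  0.997 -0.002]
row {'x': 0.005, 'y': 0.002, 'z': 0.001, 'wx': -0.001, 'wy': -0.0, 'wz': -0.0}
row {'x': 0.143, 'y': 0.002, 'z': 0.001, 'wx': -0.001, 'wy': -0.0, 'wz': -0.0}
row {'x': 0.28, 'y': 0.002, 'z': 0.001, 'wx': -0.001, 'wy': -0.0, 'wz': -0.0}
```

View pics/pg.png

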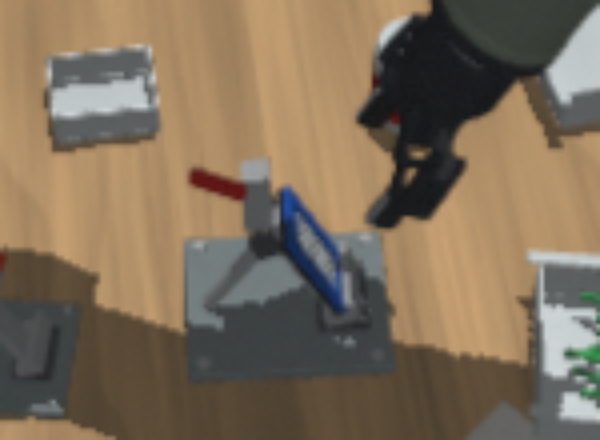

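The bar stays up, the screen is untouched, and the open fingers (px ~380,210 and 370,120) are in front of it, straddling its width. I advance and grip.

Call:
{"fn": "servo_tool", "kwargs": {"targets": [{"x": 0.08,"y": 0.002,"z": 0.001,"wx": -0.001,"wy": 0,"wz": 0},{"x": 0.16,"y": 0.002,"z": 0.001,"wx": -0.001,"wy": 0,"wz": 0},{"x": 0.22,"y": 0.002,"z": 0.001,"wx": -0.001,"wy": 0,"wz": 0},{"x": 0.26,"y": 0.002,"z": 0.001,"wx": -0.001,"wy": 0,"wz": 0},{"x": 0.28,"y": 0.002,"z": 0.001,"wx": -0.001,"wy": 0,"wz": 0},{"x": 0.28,"y": 0.002,"z": 0.001,"wx": -0.001,"wy": 0,"wz": 0}]}}

```text
clock: 7.92
position: [0.5711, -0.2393, 0.062]
tool_rot: [3.141, 1.137, 3.069]
force: [0.3, 0.2, 0.1]
grip_width: 0.0852
```

Call:
{"fn": "servo_tool", "kwargs": {"targets": [{"x": 0,"y": 0,"z": 0,"wx": 0,"wy": 0,"wz": 0},{"x": 0,"y": 0,"z": 0,"wx": 0,"wy": 0,"wz": 0},{"x": 0,"y": 0,"z": 0,"wx": 0,"wy": 0,"wz": 0},{"x": 0,"y": 0,"z": 0,"wx": 0,"wy": 0,"wz": 0}], "grip": -0.2, "squeeze": 45}}

```text
clock: 8.43
position: [0.5717, -0.2394, 0.0628]
tool_rot: [3.141, 1.139, 3.07]
force: [0.4, 1.2, 6.0]
grip_width: 0.0552
```

Run:
```python
from h import *
from workcell import bot
s=bot.observe();st(s)
print(s["position"]-grasp(0)[0])
R=rackR(25,-1);p=s["position"];ux=RY.apply([.4226,0,.9063]);fx=RY.apply([-1,0,0])
rows(s,[(p+ux*.012,R),(p+ux*.024,R),(p+ux*.026+fx*.04,R),(p+ux*.026+fx*.05+[0,0,.06],R),(p+ux*.026+fx*.05+[0,0,.16],R)])
p,_=bot.grab_frame("side");cv2.imwrite("pics/gr.png",cv2.resize(p[190:300,220:370],None,fx=4,fy=4)[:,:,::-1])
```

```text
t 8.43 p [ 0.5717 -0.2394  0.0628] q [ 0.13  0.96  0.25  1.34 -0.11  1.28  1.86] F [0.4 1.2 6. ] w 0.0552 
 tx [-0.418  0.03  -0.908] ty [0.072 0.997 0.   ]
[ 0.00146122 -0.00033254  0.00292761]
row {'x': -0.019, 'y': -0.0, 'z': -0.023, 'wx': -0.0, 'wy': 0.001, 'wz': -0.0}
row {'x': -0.039, 'y': -0.0, 'z': -0.046, 'wx': -0.0, 'wy': 0.001, 'wz': -0.0}
row {'x': -0.084, 'y': 0.0, 'z': 0.041, 'wx': -0.0, 'wy': 0.001, 'wz': -0.0}
row {'x': -0.231, 'y': 0.0, 'z': 0.001, 'wx': -0.0, 'wy': 0.001, 'wz': -0.0}
row {'x': -0.458, 'y': 0.0, 'z': -0.104, 'wx': -0.0, 'wy': 0.001, 'wz': -0.0}
```

View pics/gr.png

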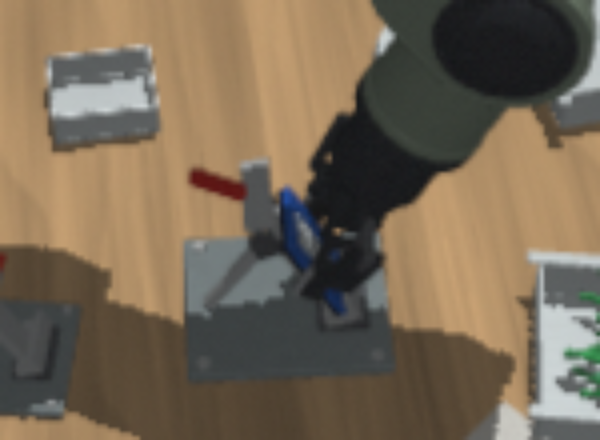

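Opening is 55 mm on the screen, with the fingers around mid-length (px ~320,265). I slide it up along its length, bring it forward, then lift it clear.

Call:
{"fn": "servo_tool", "kwargs": {"targets": [{"x": -0.01,"y": 0,"z": -0.012,"wx": 0,"wy": 0,"wz": 0},{"x": -0.02,"y": 0,"z": -0.023,"wx": 0,"wy": 0,"wz": 0},{"x": -0.03,"y": 0,"z": -0.035,"wx": 0,"wy": 0,"wz": 0},{"x": -0.04,"y": 0,"z": -0.047,"wx": 0,"wy": 0,"wz": 0},{"x": -0.04,"y": 0,"z": -0.047,"wx": 0,"wy": 0,"wz": 0},{"x": -0.06,"y": 0,"z": 0,"wx": 0,"wy": 0,"wz": 0},{"x": -0.084,"y": 0,"z": 0.041,"wx": 0,"wy": 0,"wz": 0},{"x": -0.15,"y": 0,"z": 0.03,"wx": 0,"wy": 0,"wz": 0},{"x": -0.25,"y": 0,"z": 0,"wx": 0,"wy": 0,"wz": 0},{"x": -0.36,"y": 0,"z": -0.06,"wx": 0,"wy": 0,"wz": 0},{"x": -0.458,"y": 0,"z": -0.104,"wx": 0,"wy": 0,"wz": 0},{"x": -0.458,"y": 0,"z": -0.104,"wx": 0,"wy": 0,"wz": 0}], "squeeze": 60}}

```text
clock: 9.98
position: [0.6116, -0.2428, 0.2497]
tool_rot: [-3.139, 1.144, 3.072]
force: [0.9, -0.2, -1.8]
grip_width: 0.055
```

```bash
cat >> h.py <<'E'
def place(h,tip=22,s=3,tilt=40,dx=0,dy=0):
    # screen +x towards the robot (holder -x); h = height of screen above seat; tilt as held
    Hs=Ro.from_euler('z',HY+180,degrees=True);t=np.radians(tilt)
    d=Hs.apply([-np.sin(t),0,-np.cos(t)]);c=PK+Hs.apply([s/1000,0,0])+[dx,dy,.005+h]
    return c+d*tip/1000,toolR(d,Hs.apply([0,-1,0]))
E
python3 - <<'E'
from h import *
from workcell import bot
s=bot.observe();st(s)
for n in("side","top"):
    p,d=bot.grab_frame(n);c=bot.get_calibration(n);X=cloud(d,c);pi=p.astype(int)
    b=(d>0)&(pi[...,2]>pi[...,0]+25)&(np.linalg.norm(X-s["position"],axis=-1)<.12);B=X[b]
    # screen axes expected in the tool frame
    if len(B)>10:
        q=RY.inv().apply(B-s["position"])*1000
        print(n,len(B),"s",np.percentile(q@[.4226,0,.9063],[3,97]).round(1),"n",np.percentile(q@[-.9063,0,.4226],[3,50,97]).round(1),"y",np.percentile(q[:,1],[3,97]).round(1))
    cv2.imwrite(f"pics/lift_{n}.png",p[:,:,::-1])
rows(s,[((.56,0.0,.30),place(.1)[1]),place(.1)]);print(place(.1)[0])
E
```

```text
t 9.97 p [ 0.6116 -0.2428  0.2497] q [ 0.12  0.84  0.28  1.08 -0.09  1.65  1.86] F [ 0.9 -0.2 -1.8] w 0.055 
 tx [-0.413  0.029 -0.91 ] ty [ 0.072  0.997 -0.001]
side 143 s [-30.4  61. ] n [13.4 18.7 21.6] y [-23.1  30.7]
row {'x': -0.044, 'y': 0.596, 'z': -0.209, 'wx': 0.058, 'wy': -0.177, 'wz': -0.008}
row {'x': 0.361, 'y': 1.07, 'z': -0.063, 'wx': 0.058, 'wy': -0.177, 'wz': -0.008}
[0.55966223 0.18993291 0.12814702]
```

View pics/lift_side.png

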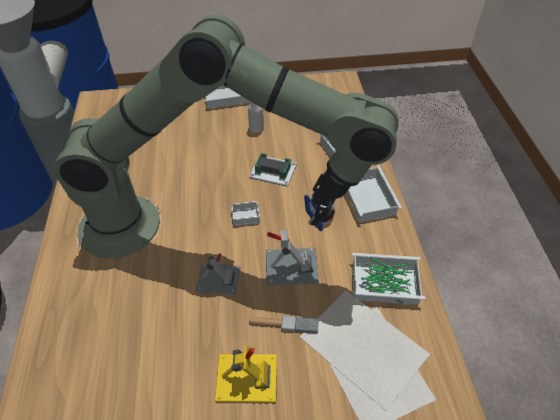

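Call:
{"fn": "servo_tool", "kwargs": {"targets": [{"x": -0.02,"y": 0.15,"z": -0.05,"wx": 0.015,"wy": -0.044,"wz": -0.002},{"x": -0.044,"y": 0.3,"z": -0.1,"wx": 0.029,"wy": -0.088,"wz": -0.004},{"x": -0.044,"y": 0.45,"z": -0.15,"wx": 0.043,"wy": -0.133,"wz": -0.006},{"x": -0.044,"y": 0.596,"z": -0.209,"wx": 0.058,"wy": -0.177,"wz": -0.008},{"x": -0.044,"y": 0.75,"z": -0.209,"wx": 0.058,"wy": -0.177,"wz": -0.008},{"x": 0.0,"y": 0.9,"z": -0.18,"wx": 0.058,"wy": -0.177,"wz": -0.008},{"x": 0.05,"y": 1.0,"z": -0.15,"wx": 0.058,"wy": -0.177,"wz": -0.008},{"x": 0.05,"y": 1.0,"z": -0.15,"wx": 0.058,"wy": -0.177,"wz": -0.008},{"x": 0.05,"y": 1.0,"z": -0.15,"wx": 0.058,"wy": -0.177,"wz": -0.008},{"x": 0.05,"y": 1.0,"z": -0.15,"wx": 0.058,"wy": -0.177,"wz": -0.008}]}}

```text
clock: 11.32
position: [0.5749, 0.1642, 0.2512]
tool_rot: [-0.007, 0.879, -0.422]
force: [0.2, -0.9, -0.9]
grip_width: 0.0548
```

```bash
cat >> h.py <<'E'
def place(h,tilt=40.3,s=-9.1,n=-9.3,yaw=None):
    Hs=Ro.from_euler('z',(HY if yaw is None else yaw)+180,degrees=True);t=np.radians(tilt)
    return PK+Hs.apply([s/1000,0,0])+[0,0,h+n/1000],toolR(Hs.apply([-np.sin(t),0,-np.cos(t)]),Hs.apply([0,-1,0]))
E
python3 - <<'E'
from h import *
from workcell import bot
s=bot.observe();st(s)
rows(s,[place(.12),place(.05)])
E
```

```text
t 11.32 p [0.5749 0.1642 0.2512] q [-1.2   0.41  0.64  2.1   0.84  0.49 -0.2 ] F [ 0.2 -0.9 -0.9] w 0.0548 
 tx [ 0.582 -0.261 -0.77 ] ty [ 0.405  0.914 -0.004]
row {'x': 0.151, 'y': 0.044, 'z': -0.211, 'wx': 0.001, 'wy': -0.002, 'wz': -0.0}
row {'x': 0.286, 'y': 0.045, 'z': -0.323, 'wx': 0.001, 'wy': -0.002, 'wz': -0.0}
```

Call:
{"fn": "servo_tool", "kwargs": {"targets": [{"x": 0.08,"y": 0.044,"z": -0.1,"wx": 0.001,"wy": -0.002,"wz": 0},{"x": 0.151,"y": 0.044,"z": -0.211,"wx": 0.001,"wy": -0.002,"wz": 0},{"x": 0.22,"y": 0.045,"z": -0.27,"wx": 0.001,"wy": -0.002,"wz": 0},{"x": 0.286,"y": 0.045,"z": -0.323,"wx": 0.001,"wy": -0.002,"wz": 0},{"x": 0.286,"y": 0.045,"z": -0.323,"wx": 0.001,"wy": -0.002,"wz": 0},{"x": 0.286,"y": 0.045,"z": -0.323,"wx": 0.001,"wy": -0.002,"wz": 0}]}}

```text
clock: 12.08
position: [0.5566, 0.1898, 0.0789]
tool_rot: [-0.006, 0.868, -0.426]
force: [-0.7, 0.1, -1.3]
grip_width: 0.055
```

Run:
```python
from h import *
from workcell import bot
s=bot.observe();st(s)
rows(s,[place(.05),place(.02),place(.0)])
Hs=Ro.from_euler('z',HY+180,degrees=True);ims=[]
for n in("side","top"):
    p,d=bot.grab_frame(n);c=bot.get_calibration(n);X=cloud(d,c);pi=p.astype(int)
    b=(d>0)&(pi[...,2]>pi[...,0]+25)&(np.linalg.norm(X-s["position"],axis=-1)<.1);B=X[b]
    np.savez(f"pl_{n}.npz",p=p,d=d,**c)
    if len(B)>10:
        q=Hs.inv().apply(B-PK)*1000
        print(n,len(B),np.percentile(q,[2,10,50,90,98],axis=0).round(1).tolist())
        A=np.c_[q[:,:2],np.ones(len(q))];k=np.linalg.lstsq(A,q[:,2],rcond=None)[0];print(" slopes deg",np.degrees(k[:2]).round(1),"z0",k[2].round(1),"rect",cv2.minAreaRect(q[:,:2].astype(np.float32)))
    u,v=proj(PK,c)[0].astype(int);print(u,v);ims.append(cv2.resize(p[v-40:v+35,u-50:u+50],None,fx=4,fy=4,interpolation=2))
cv2.imwrite("pics/pl.png",np.hstack(ims)[:,:,::-1])
```

```text
t 12.07 p [0.5566 0.1898 0.0789] q [-1.27  0.84  0.67  2.2   1.62  0.18 -1.28] F [-0.7  0.1 -1.3] w 0.055 
 tx [ 0.589 -0.267 -0.763] ty [ 0.409  0.913 -0.004]
row {'x': -0.002, 'y': 0.003, 'z': 0.004, 'wx': 0.001, 'wy': -0.0, 'wz': 0.0}
row {'x': 0.055, 'y': 0.004, 'z': -0.044, 'wx': 0.001, 'wy': -0.0, 'wz': 0.0}
row {'x': 0.093, 'y': 0.004, 'z': -0.077, 'wx': 0.001, 'wy': -0.0, 'wz': 0.0}
side 138 [[-50.9, -26.9, 50.7], [-46.4, -22.6, 54.1], [-21.9, -2.6, 59.0], [16.5, 27.1, 63.8], [33.5, 33.1, 66.9]]
 slopes deg [-0.7  1.5] z0 58.7 rect ((-5.423973083496094, 1.8604888916015625), (64.24991607666016, 96.87677764892578), 85.96098327636719)
272 163
top 247 [[-50.3, -27.9, 52.7], [-47.8, -25.4, 56.7], [-25.3, -8.6, 60.6], [12.4, 25.4, 64.0], [24.9, 28.0, 67.1]]
 slopes deg [2.6 0.1] z0 61.4 rect ((-4.486259460449219, -0.2623558044433594), (61.33190155029297, 104.10936737060547), 87.42120361328125)
194 212
```

View pics/pl.png

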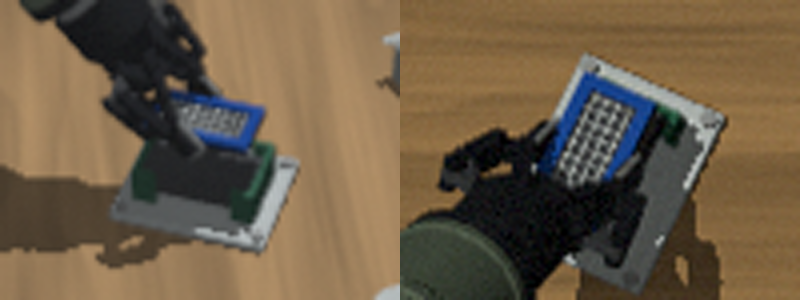

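The screen is level, blue face up, above the pocket in both views (side px ~210,120; top px ~600,130) and centred to about 1 mm. Joint 6 is close to its limit, so I descend in short steps.

Call:
{"fn": "servo_tool", "kwargs": {"targets": [{"x": 0.01,"y": 0.003,"z": -0.007,"wx": 0.001,"wy": 0,"wz": 0},{"x": 0.025,"y": 0.003,"z": -0.02,"wx": 0.001,"wy": 0,"wz": 0},{"x": 0.04,"y": 0.004,"z": -0.032,"wx": 0.001,"wy": 0,"wz": 0},{"x": 0.055,"y": 0.004,"z": -0.044,"wx": 0.001,"wy": 0,"wz": 0},{"x": 0.068,"y": 0.004,"z": -0.055,"wx": 0.001,"wy": 0,"wz": 0},{"x": 0.068,"y": 0.004,"z": -0.055,"wx": 0.001,"wy": 0,"wz": 0}]}}

```text
clock: 12.92
position: [0.5587, 0.1911, 0.0453]
tool_rot: [0.003, 0.867, -0.424]
force: [0.2, 0.6, -1.4]
grip_width: 0.0551
```

Run:
```python
from h import *
from workcell import bot
s=bot.observe();st(s)
rows(s,[place(.013),place(.006),place(.001)])
```

```text
t 12.93 p [0.5587 0.1911 0.0453] q [-1.17  0.86  0.53  2.19  1.78  0.28 -1.47] F [ 0.2  0.6 -1.4] w 0.0551 
 tx [ 0.59  -0.267 -0.762] ty [0.414 0.91  0.002]
row {'x': 0.002, 'y': -0.002, 'z': -0.004, 'wx': -0.001, 'wy': 0.0, 'wz': 0.0}
row {'x': 0.015, 'y': -0.002, 'z': -0.015, 'wx': -0.001, 'wy': 0.0, 'wz': 0.0}
row {'x': 0.025, 'y': -0.002, 'z': -0.023, 'wx': -0.001, 'wy': 0.0, 'wz': 0.0}
```

Call:
{"fn": "servo_tool", "kwargs": {"targets": [{"x": 0.007,"y": -0.002,"z": -0.008,"wx": -0.001,"wy": 0,"wz": 0},{"x": 0.013,"y": -0.002,"z": -0.013,"wx": -0.001,"wy": 0,"wz": 0},{"x": 0.018,"y": -0.002,"z": -0.018,"wx": -0.001,"wy": 0,"wz": 0},{"x": 0.023,"y": -0.002,"z": -0.022,"wx": -0.001,"wy": 0,"wz": 0},{"x": 0.025,"y": -0.002,"z": -0.023,"wx": -0.001,"wy": 0,"wz": 0},{"x": 0.025,"y": -0.002,"z": -0.023,"wx": -0.001,"wy": 0,"wz": 0}]}}

```text
clock: 13.68
position: [0.558, 0.1905, 0.0317]
tool_rot: [-0.003, 0.867, -0.425]
force: [0.2, 0.2, -0.9]
grip_width: 0.0551
```

Run:
```python
from h import *
from workcell import bot
s=bot.observe();st(s)
print((s["position"]-place(0)[0])*1000)
rows(s,[place(.001),place(-.002)])
Hs=Ro.from_euler('z',HY+180,degrees=True)
for n in("side","top"):
    p,d=bot.grab_frame(n);c=bot.get_calibration(n);X=cloud(d,c);pi=p.astype(int)
    b=(d>0)&(pi[...,2]>pi[...,0]+25)&(np.linalg.norm(X-PK,axis=-1)<.1);B=X[b]
    q=Hs.inv().apply(B-PK)*1000
    print(n,len(B),np.percentile(q,[2,50,98],axis=0).round(1).tolist())
```

```text
t 13.68 p [0.558  0.1905 0.0317] q [-1.14  0.88  0.48  2.18  1.83  0.32 -1.52] F [ 0.2  0.2 -0.9] w 0.0551 
 tx [ 0.59  -0.267 -0.762] ty [ 0.41   0.912 -0.002]
[ 0.1863042  -0.26494804  1.02259364]
row {'x': -0.0, 'y': 0.0, 'z': -0.001, 'wx': 0.0, 'wy': 0.0, 'wz': 0.0}
row {'x': 0.005, 'y': 0.0, 'z': -0.005, 'wx': 0.0, 'wy': 0.0, 'wz': 0.0}
side 140 [[-52.2, -29.1, 2.0], [-28.5, -3.3, 11.6], [29.8, 30.4, 18.6]]
top 238 [[-51.8, -29.0, 4.7], [-26.8, -5.4, 13.0], [22.7, 27.1, 25.7]]
```

Call:
{"fn": "servo_tool", "kwargs": {"targets": [{"x": 0.003,"y": 0,"z": -0.003,"wx": 0,"wy": 0,"wz": 0},{"x": 0.005,"y": 0,"z": -0.005,"wx": 0,"wy": 0,"wz": 0},{"x": 0.005,"y": 0,"z": -0.005,"wx": 0,"wy": 0,"wz": 0}]}}

```text
clock: 14.15
position: [0.5584, 0.1906, 0.0301]
tool_rot: [-0.001, 0.864, -0.423]
force: [-9.4, 1.7, 20.6]
grip_width: 0.0548
```

Call:
{"fn": "servo_tool", "kwargs": {"targets": [{"x": 0,"y": 0,"z": 0,"wx": 0,"wy": 0,"wz": 0},{"x": 0,"y": 0,"z": 0,"wx": 0,"wy": 0,"wz": 0},{"x": 0,"y": 0,"z": 0,"wx": 0,"wy": 0,"wz": 0},{"x": 0,"y": 0,"z": 0,"wx": 0,"wy": 0,"wz": 0}], "grip": 1}}

```text
clock: 14.65
position: [0.5584, 0.1906, 0.03]
tool_rot: [-0.001, 0.864, -0.423]
force: [0.2, 0.4, 1.0]
grip_width: 0.0853
```

Run:
```python
from h import *
from workcell import bot
s=bot.observe();st(s)
print((s["position"]-place(0)[0])*1000)
```

```text
t 14.65 p [0.5584 0.1906 0.03  ] q [-1.13  0.88  0.47  2.18  1.84  0.32 -1.53] F [0.2 0.4 1. ] w 0.0853 
 tx [ 0.592 -0.267 -0.761] ty [ 0.41   0.912 -0.001]
[ 0.5848241  -0.17615151 -0.72957068]
```

Call:
{"fn": "servo_tool", "kwargs": {"targets": [{"x": -0.04,"y": 0,"z": 0,"wx": 0,"wy": 0,"wz": 0},{"x": -0.1,"y": 0,"z": 0,"wx": 0,"wy": 0,"wz": 0},{"x": -0.2,"y": 0,"z": 0,"wx": 0,"wy": 0,"wz": 0},{"x": -0.32,"y": 0,"z": 0.1,"wx": 0,"wy": 0,"wz": 0},{"x": -0.45,"y": 0,"z": 0.2,"wx": 0,"wy": 0,"wz": 0},{"x": -0.5,"y": 0,"z": 0.24,"wx": 0,"wy": 0,"wz": 0},{"x": -0.5,"y": 0,"z": 0.24,"wx": 0,"wy": 0,"wz": 0}]}}

```text
clock: 15.52
position: [0.5073, 0.2145, 0.2484]
tool_rot: [0.011, 0.865, -0.415]
force: [-0.3, -1.2, -0.9]
grip_width: 0.0856
```

Run:
```python
from h import *
from workcell import bot
s=bot.observe();st(s)
Hs=Ro.from_euler('z',HY+180,degrees=True);ims=[]
for n in("side","top"):
    p,d=bot.grab_frame(n);c=bot.get_calibration(n);X=cloud(d,c);pi=p.astype(int)
    b=(d>0)&(pi[...,2]>pi[...,0]+25)&(np.linalg.norm(X-PK,axis=-1)<.08);q=Hs.inv().apply(X[b]-PK)*1000
    A=np.c_[q[:,:2],np.ones(len(q))];k=np.linalg.lstsq(A,q[:,2],rcond=None)[0]
    print(n,len(q),np.percentile(q,[2,50,98],axis=0).round(1).tolist(),"slopes",np.degrees(k[:2]).round(1),cv2.minAreaRect(q[:,:2].astype(np.float32)))
    pr=(.567,-.24,.1) if 0 else None
    u,v=proj(PK,c)[0].astype(int);a,e=proj(O+[0,0,.1],c)[0].astype(int)
    ims.append(np.vstack([cv2.resize(p[w-35:w+35,x-50:x+50],None,fx=4,fy=4,interpolation=2) for x,w in((u,v),(a,e))]))
cv2.imwrite("pics/rel.png",np.hstack(ims)[:,:,::-1])
R=rackR(0,-1)
rows(s,[((.47,0,.30),R),(grip(1.4)+[0,0,.10],R)])
```

```text
t 15.53 p [0.5073 0.2145 0.2484] q [-1.34  0.36  0.55  2.16  0.9   0.63 -0.44] F [-0.3 -1.2 -0.9] w 0.0856 
 tx [ 0.593 -0.261 -0.761] ty [0.411 0.912 0.007]
side 235 [[-50.9, -28.7, -0.3], [-2.1, 9.3, 9.1], [52.6, 31.6, 16.0]] slopes [-0.1 -0.5] ((0.5453300476074219, 1.5335826873779297), (64.00927734375, 107.57061767578125), 88.74473571777344)
top 354 [[-51.7, -31.9, 1.7], [-5.5, 3.3, 10.6], [48.8, 26.9, 15.7]] slopes [-0.7  0.7] ((2.881103515625, -4.887443542480469), (113.19884490966797, 69.3543930053711), 3.3161187171936035)
row {'x': -0.013, 'y': -0.526, 'z': 0.189, 'wx': -0.054, 'wy': 0.111, 'wz': 0.019}
row {'x': 0.232, 'y': -1.036, 'z': 0.362, 'wx': -0.054, 'wy': 0.111, 'wz': 0.019}
```

View pics/rel.png

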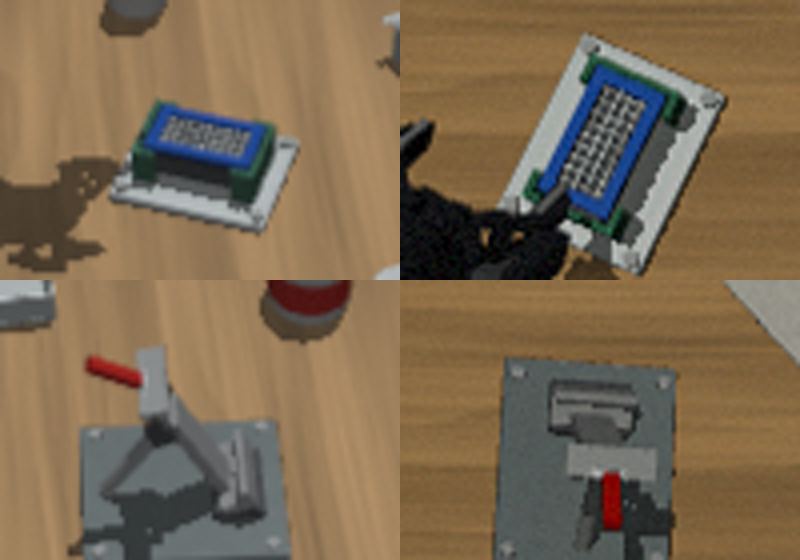

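The screen is seated flat between the green corners (px ~200,130 and ~605,130), and the bar is still up (handle px ~115,370). Next I go back to the handle.

Call:
{"fn": "servo_tool", "kwargs": {"targets": [{"x": -0.05,"y": -0.15,"z": 0.05,"wx": -0.015,"wy": 0.03,"wz": 0.005},{"x": -0.03,"y": -0.3,"z": 0.11,"wx": -0.03,"wy": 0.06,"wz": 0.01},{"x": -0.013,"y": -0.45,"z": 0.16,"wx": -0.045,"wy": 0.09,"wz": 0.015},{"x": 0.0,"y": -0.55,"z": 0.195,"wx": -0.054,"wy": 0.111,"wz": 0.019},{"x": 0.08,"y": -0.72,"z": 0.25,"wx": -0.054,"wy": 0.111,"wz": 0.019},{"x": 0.15,"y": -0.9,"z": 0.32,"wx": -0.054,"wy": 0.111,"wz": 0.019},{"x": 0.2,"y": -0.98,"z": 0.33,"wx": -0.054,"wy": 0.111,"wz": 0.019},{"x": 0.2,"y": -0.98,"z": 0.33,"wx": -0.054,"wy": 0.111,"wz": 0.019},{"x": 0.2,"y": -0.98,"z": 0.33,"wx": -0.054,"wy": 0.111,"wz": 0.019}], "grip": 0}}

```text
clock: 16.75
position: [0.484, -0.1406, 0.2682]
tool_rot: [-2.277, 1.565, -2.347]
force: [1.4, -0.0, 0.0]
grip_width: 0.0424
```

Run:
```python
from h import *
from workcell import bot
s=bot.observe();st(s);R=rackR(0,-1)
rows(s,[(grip(1.4)+[0,0,.08],R),(grip(1.4)+[0,0,-.016],R)])
```

```text
t 16.75 p [ 0.484  -0.1406  0.2682] q [-0.22  0.32  0.49  1.89 -0.17  0.99  1.84] F [ 1.4 -0.   0. ] w 0.0424 
 tx [-0.004 -0.004 -1.   ] ty [ 0.07   0.998 -0.004]
row {'x': 0.05, 'y': -0.23, 'z': 0.037, 'wx': -0.0, 'wy': -0.001, 'wz': 0.001}
row {'x': 0.29, 'y': -0.229, 'z': 0.038, 'wx': -0.0, 'wy': -0.001, 'wz': 0.001}
```

Call:
{"fn": "servo_tool", "kwargs": {"targets": [{"x": 0.05,"y": -0.12,"z": 0.02,"wx": 0,"wy": -0.001,"wz": 0.001},{"x": 0.05,"y": -0.23,"z": 0.037,"wx": 0,"wy": -0.001,"wz": 0.001},{"x": 0.06,"y": -0.23,"z": 0.037,"wx": 0,"wy": -0.001,"wz": 0.001},{"x": 0.16,"y": -0.229,"z": 0.038,"wx": 0,"wy": -0.001,"wz": 0.001},{"x": 0.25,"y": -0.229,"z": 0.038,"wx": 0,"wy": -0.001,"wz": 0.001},{"x": 0.29,"y": -0.229,"z": 0.038,"wx": 0,"wy": -0.001,"wz": 0.001},{"x": 0.29,"y": -0.229,"z": 0.038,"wx": 0,"wy": -0.001,"wz": 0.001}]}}

```text
clock: 17.62
position: [0.4917, -0.2332, 0.1514]
tool_rot: [1.77, 1.569, 1.7]
force: [-0.1, -0.0, 0.7]
grip_width: 0.0429
```

Call:
{"fn": "servo_tool", "kwargs": {"targets": [{"x": 0,"y": 0,"z": 0,"wx": 0,"wy": 0,"wz": 0},{"x": 0,"y": 0,"z": 0,"wx": 0,"wy": 0,"wz": 0},{"x": 0,"y": 0,"z": 0,"wx": 0,"wy": 0,"wz": 0},{"x": 0,"y": 0,"z": 0,"wx": 0,"wy": 0,"wz": 0}], "grip": -1, "squeeze": 25}}

```text
clock: 18.12
position: [0.4917, -0.2336, 0.152]
tool_rot: [1.264, 1.569, 1.194]
force: [-2.2, -3.7, 5.7]
grip_width: 0.0112
```

Run:
```python
from h import *
from workcell import bot
s=bot.observe();st(s);R=rackR(0,-1)
d=s["position"]-grip(1.4);print(d)
rows(s,[(grip(t)+d,R) for t in(1.2,1,.8,.6,.4,.2,0,-.05)])
```

```text
t 18.12 p [ 0.4917 -0.2336  0.152 ] q [ 0.02  0.54  0.43  1.9  -0.32  0.77  2.13] F [-2.2 -3.7  5.7] w 0.0112 
 tx [ 0.001  0.001 -1.   ] ty [0.071 0.998 0.001]
[-4.85910071e-04 -2.62164271e-05 -1.66938100e-02]
row {'x': -0.018, 'y': 0.0, 'z': 0.027, 'wx': -0.0, 'wy': 0.0, 'wz': -0.0}
row {'x': -0.031, 'y': 0.0, 'z': 0.058, 'wx': -0.0, 'wy': 0.0, 'wz': -0.0}
row {'x': -0.038, 'y': 0.0, 'z': 0.09, 'wx': -0.0, 'wy': 0.0, 'wz': -0.0}
row {'x': -0.037, 'y': 0.0, 'z': 0.123, 'wx': -0.0, 'wy': 0.0, 'wz': -0.0}
row {'x': -0.031, 'y': 0.0, 'z': 0.155, 'wx': -0.0, 'wy': 0.0, 'wz': -0.0}
row {'x': -0.018, 'y': 0.0, 'z': 0.185, 'wx': -0.0, 'wy': 0.0, 'wz': -0.0}
row {'x': 0.001, 'y': 0.0, 'z': 0.213, 'wx': -0.0, 'wy': 0.0, 'wz': -0.0}
row {'x': 0.007, 'y': 0.0, 'z': 0.219, 'wx': -0.0, 'wy': 0.0, 'wz': -0.0}
```

Call:
{"fn": "servo_tool", "kwargs": {"targets": [{"x": -0.01,"y": 0,"z": 0.013,"wx": 0,"wy": 0,"wz": 0},{"x": -0.018,"y": 0,"z": 0.027,"wx": 0,"wy": 0,"wz": 0},{"x": -0.031,"y": 0,"z": 0.058,"wx": 0,"wy": 0,"wz": 0},{"x": -0.038,"y": 0,"z": 0.09,"wx": 0,"wy": 0,"wz": 0},{"x": -0.037,"y": 0,"z": 0.123,"wx": 0,"wy": 0,"wz": 0},{"x": -0.031,"y": 0,"z": 0.155,"wx": 0,"wy": 0,"wz": 0},{"x": -0.025,"y": 0,"z": 0.17,"wx": 0,"wy": 0,"wz": 0},{"x": -0.018,"y": 0,"z": 0.185,"wx": 0,"wy": 0,"wz": 0},{"x": -0.008,"y": 0,"z": 0.2,"wx": 0,"wy": 0,"wz": 0},{"x": 0.001,"y": 0,"z": 0.213,"wx": 0,"wy": 0,"wz": 0},{"x": 0.005,"y": 0,"z": 0.218,"wx": 0,"wy": 0,"wz": 0},{"x": 0.005,"y": 0,"z": 0.218,"wx": 0,"wy": 0,"wz": 0}]}}

```text
clock: 19.62
position: [0.58, -0.2396, 0.1505]
tool_rot: [0.584, 1.568, 0.514]
force: [2.0, 0.4, 4.3]
grip_width: 0.0113
```

Run:
```python
from h import *
from workcell import bot
s=bot.observe();st(s)
print((s["position"]-grip(0))*1000)
```

```text
t 19.62 p [ 0.58   -0.2396  0.1505] q [ 0.02  0.66  0.42  1.68 -0.34  0.87  2.09] F [2.  0.4 4.3] w 0.0113 
 tx [ 0.002  0.001 -1.   ] ty [0.07  0.998 0.001]
[ 2.93105796e+00 -1.60903341e-02 -1.78103289e+01]
```

Call:
{"fn": "servo_tool", "kwargs": {"targets": [{"x": 0.005,"y": 0,"z": 0.007,"wx": 0,"wy": 0,"wz": 0},{"x": 0.01,"y": 0,"z": 0.013,"wx": 0,"wy": 0,"wz": 0},{"x": 0.01,"y": 0,"z": 0.013,"wx": 0,"wy": 0,"wz": 0}]}}

```text
clock: 20.0
position: [0.584, -0.2399, 0.1475]
tool_rot: [1.75, 1.568, 1.679]
force: [-19.8, 5.0, 26.3]
grip_width: 0.0117
```

Call:
{"fn": "servo_tool", "kwargs": {"targets": [{"x": 0,"y": 0,"z": 0,"wx": 0,"wy": 0,"wz": 0},{"x": 0,"y": 0,"z": 0,"wx": 0,"wy": 0,"wz": 0},{"x": 0,"y": 0,"z": 0,"wx": 0,"wy": 0,"wz": 0},{"x": -0.1,"y": 0,"z": 0,"wx": 0,"wy": 0,"wz": 0},{"x": -0.25,"y": 0,"z": 0,"wx": 0,"wy": 0,"wz": 0},{"x": -0.3,"y": 0,"z": -0.3,"wx": 0,"wy": 0,"wz": 0},{"x": -0.3,"y": 0,"z": -0.35,"wx": 0,"wy": 0,"wz": 0},{"x": -0.3,"y": 0,"z": -0.35,"wx": 0,"wy": 0,"wz": 0}], "grip": 0}}

```text
clock: 21.0
position: [0.4417, -0.2304, 0.2683]
tool_rot: [1.412, 1.567, 1.339]
force: [1.4, 0.9, 1.3]
grip_width: 0.0422
```

Run:
```python
from h import *
from workcell import bot
s=bot.observe();st(s)
f0=dict(np.load("side0.npz"));ims=[]
p,d=bot.grab_frame("side");c=bot.get_calibration("side")
X=cloud(d,c);pi=p.astype(int)
for nm,P,D in(("before",f0["p"].astype(int),f0["d"]),("now",pi,d)):
    Y=cloud(D,c);L=RY.inv().apply((Y-O).reshape(-1,3)).reshape(Y.shape)*1000
    r=(D>0)&(abs(L[...,0])<100)&(abs(L[...,1])<30)&(P[...,0]>P[...,1]+60)&(L[...,2]>100)
    v,u=np.nonzero(r);print(nm,r.sum(),np.median(L[r],axis=0).round(1),"px",u.min(),u.max(),v.min(),v.max())
cv2.imwrite("pics/end.png",np.hstack([cv2.resize(p[225:290,255:335],None,fx=4,fy=4,interpolation=2),cv2.resize(p[140:205,235:315],None,fx=4,fy=4,interpolation=2)])[:,:,::-1])
for t in("tray","tin","bottle","brush"):
    r=bot.trace("side",t);print(t,[np.round(k["pixel"]).tolist() for k in r[:1]])
```

```text
t 21.0 p [ 0.4417 -0.2304  0.2683] q [-0.05  0.31  0.53  1.9  -0.19  0.98  2.06] F [1.4 0.9 1.3] w 0.0422 
 tx [ 0.001  0.003 -1.   ] ty [0.072 0.997 0.003]
before 12 [ -4.3   2.2 179.9] px 296 299 230 234
now 33 [ -4.2   3.1 168.8] px 294 301 231 241
tray [[241.0, 214.0]]
tin [[322.0, 207.0]]
bottle []
brush [[284.0, 174.0]]
```

View pics/end.png

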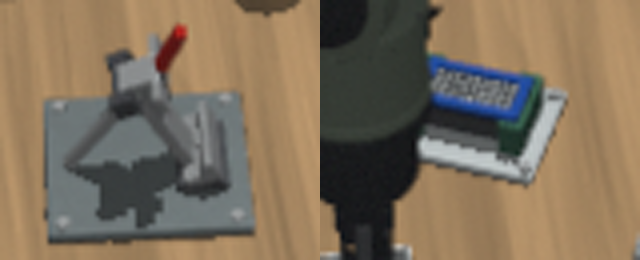

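```bash
python3 -c "
from workcell import bot
print(bot.job_done())"
```

```text
the job is handed in; nothing more can be done
None
```

The screen lies in the green-cornered holder's pocket, blue mesh up and released, and the rack's clamp bar is shut again. I handed the job in at about 21 s of the 72 s.

**What I did:**
- I swung the bar up to about 1.4 rad and released the handle. The bar stayed up.
- I pinched the screen across its width, slid it up and forward out of the rack, and laid it in the pocket with the bar still lifted.
- I opened the fingers and backed off, then closed the bar until it met its stop at about 26 N.

**Last checks:**
- **Screen:** After release it lay flat to within about 1° between the green corners. Side-view offsets from the pocket centre were about 0.5 and 1.5 mm. The top view was partly hidden by the gripper and gave about 3 and 5 mm, which I took to be the occlusion. After the bar was closed, the last picture still showed the visible part of the screen seated.
- **Bar:** The last picture showed it down, with the handle a little further forward than at the start. I took that as fully shut.
- **Bystanders:** The tray and tin were found within a few pixels of where they started. In that last look the bottle was not found and the brush was reported at a wrong spot. I could not confirm either from it, but the tool never went near them.

I viewed 10 pictures.

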